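# Hang the gas meter on the rack rail and slide it to the tape

### The arm

A 6-joint arm with a two-finger parallel gripper is mounted at the origin on the work surface. World frame = base frame: x ahead of the robot, y to its left, z up, the work surface at z = 0. Lengths are in m, angles in degrees, forces in N, time in s.
With the tool pointing down it reaches from about 0.35 to 0.725 m from the base axis. Payload 4.3 kg.
Tool frame: the origin (TCP) lies on the centre line of the jaws, within the pads' length; the fingertips stand 17 mm ahead of it and the grasp point (between the pads) lies 2 mm behind it; z points along the fingers, y is the line along which they close (so a half turn about z gives the same grasp; the last joint's range is limited). The gripper opens to 85 mm and grips with 20 to 120 N. Pads are 22 mm wide; open, the fingers measure 114 mm over their backs; the gripper's body (76 mm by 85 mm) begins 54 mm behind the grasp point. The pads swing forward as they close: fully open they stand 13 mm farther back than shut.
Start: joints at [-76.507, 21.618, 4.641, 73.018, 0, 83.68], TCP at [0.195, -0.541, 0.248] pointing down, gripper open.
Joint ranges: [-156.06, 156.06], [-48.1, 94.91], [-58.44, 69.94], [-101.28, 121.22], [-78.64, 73.56], [-180, 180]. Speed limits (degrees/s): [147.25, 147.25, 180, 180, 180, 180].

### API

Orientations are given as a 3x3 rotation matrix whose columns are the frame's x, y, z axes.
In Python, from bench import get_state, viewer, workorder gives the robot as it stands.
- The arm moves only by the tool arm_command, never from a script. Its argument "deltas" is text: rows parted by semicolons, each of 5 numbers parted by spaces: the opening, from -1 (shut) to 1 (fully open), then the shift along the tool's x, y, z in units of 0.5 m (1.0 is 0.5 m), then the turn about the tool's z in units of 0.15 rad (1.0 is 0.15 rad). In form: hand x y z spin; .... A call has 1 to 5 rows; each row shifts and turns the commanded pose from where the row before left it, along the tool's axes as they then stand; what a row does not reach is not made up. A row lasts 1/8 s, in which the tool goes at most 62.5 mm and 10.7 degrees, less where a joint would pass 70% of its speed; a pose out of reach is approached as far as the arm can. A call with a number of a shift or a turn outside -1 to 1 is refused whole. A call with a gripper value outside its range is refused whole. The fingers move at their own pace and stop on an object; the grip force is fixed at half the most. Time passes only in rows, so rows that do not move let the fingers close. It gives the time, the measured TCP pose, the force, the opening and the grip force at its end, in the units of the state.
- get_state(): the state, without advancing time (a new reading comes with each control period).
- viewer.read_camera(name): name is "scene" or "top" or "wrist"; returns (picture, depth): 480x640x3 uint8, blue, green, red; 480x640 float32, m along the optical axis (not along the pixel's ray), 0 where there is no reading.
- viewer.calibration(name): a dict with "mtx" (3x3 intrinsics, pixels), "k1" (the pictures are not rectified: a ray, as slopes to the right and down, at radius r is drawn at 1 + k1 r^2 times it, then the intrinsics apply), "R" (3x3) and "t" (3): a world point X has camera coordinates R X + t; the wrist camera has in their place "mount" (4x4, takes a point from camera to tool coordinates, whose origin is the TCP and whose axes are the flange's). Camera axes: x right, y down, z forward; pixel columns grow to the right and rows downward; lengths in m; the calibration is good to about 2 mm. A picture is of the moment at which its call begins: read the wrist's pose just before it. calibration takes no time and is no camera call.
- workorder.close_job(): hands the job in; it is judged then, once.
The state is a dict: "t": time; "joint_pos": joint angles; "joint_velocities": joint speeds; "joint_efforts": joint torques, N m; "ee_pos": TCP position; "tool_rot": TCP orientation; "wrist_force": force on the tool from outside, world axes, zero at the start; "torque": the same for the moment, N m; "width": finger opening in m; "grasp_force": force on a finger pad.
Only numpy, scipy, OpenCV 4.12 (cv2) and the standard library are available. Lean on these libraries where they do the work, as an engineer would, in place of code of your own. Each camera call takes 0.05 s, during which the arm holds its last target. There are 200 camera calls.

### The job

Hook the gas meter onto the rail of the white rack on a bare stretch, its hook at least a hand's width (100 mm) to one side of the black tape band, and let go so that it hangs freely and still. Then slide it along the rail, without lifting it off, until its hook sits in the middle of the tape, and leave it hanging there upright. Leave the tub, the beaker and the bottle where they are.

Things in the scene. Friction and masses are not known exactly. Their poses are not given: they have to be found in the camera images.
- meter: Gas meter, about 0.25 kg, standing upright on the bench; origin: centre of its underside, z up, x from its display face to its back. Grey box 36 (x) x 62 (y) x 75 (z) mm; above it a steel strap hook (24 mm wide along y) whose mouth opens to +x, and on top of the hook a white square grip post, 18 x 18 mm, from z = 134 to 178 mm.
- hook_seat (a point): Where the rail's axis lies when hung: x 0, y 0, z 124.5 mm of the meter, above its balance point. Hook: spine at x -14 to -10, z 75 to 130 mm; inverted-V roof, inner apex z 130; lip at x 10 to 14, down to z 110. The 10 mm rail enters from +x between box top (z 75) and lip end (z 110), with this point some 32 mm above the rail's axis; then lower the meter until the roof rests on the rail.
- grip (a point): Point to grip on the post of the meter (x 0, y 0, z 160 mm of its frame); axes as the meter's.
- rack: White rack fixed to the bench; origin on the bench below the rail's middle, x roughly away from the robot. Round 10 mm rail along its y axis, axis 200 mm above the bench, free between 16 mm posts at y = -220 and 220 mm; feet 120 (x) x 26 x 12 mm under the posts. Nothing stands above the rail.
- band: Black tape band round the rail, 40 mm long, the mark; flush enough to slide over. Origin on the rail's axis at the band's middle; y along the rail.
- tub: Open grey-blue tub 130 x 220 x 50 mm on the bench under the rail (bystander); origin: centre of its underside. The hung meter clears it by about 25 mm.
- beaker: Clear plastic beaker, 70 mm wide, 95 mm tall (bystander); origin: centre of its underside.
- bottle: Amber bottle with cap, 60 mm wide, 150 mm tall (bystander); origin: centre of its underside.
Mind the look-alikes: they are no part of the job. Of the things like the meter, leave any that is pink; of the rest the larger one is meant.

How it is judged (in metres and radians):
On the way, in this order (a step that is already met when the one before it is completed fails the run):
1. the meter hangs freely and still on the rail, its hook more than 80 mm from the middle of the tape (x of hook_seat in the frame of band between -0.008 and 0.008 m and z of hook_seat in the frame of band between -0.006 and 0.006 m and angle between meter's own z axis and vertical below 0.15 rad and linear speed of meter below 0.02 m/s and contact force between meter and the fingers below 0.05 N and contact force between meter and rack above 0.8 N and (y of hook_seat in the frame of band above 0.08 m or y of hook_seat in the frame of band below -0.08 m)), for 0.2 s.
2. the meter has been slid along the rail until its hook is at the middle of the tape (x of hook_seat in the frame of band between -0.008 and 0.008 m and z of hook_seat in the frame of band between -0.006 and 0.006 m and y of hook_seat in the frame of band between -0.012 and 0.012 m), for 0.2 s.
At the end, for the whole second after the job is handed in: The meter hangs on the rail by its hook, released, still and upright (within 0.15 rad), the hook's middle within 12 mm of the tape's middle along the rail; the rail is seated in the hook (within 8 mm across, 6 mm in height); tub, beaker and bottle not moved more than 30 mm nor tipped (all of step 2 and angle between meter's own z axis and vertical below 0.15 rad and linear speed of meter below 0.02 m/s and contact force between meter and the fingers below 0.05 N and contact force between meter and rack above 0.8 N); the robot touches nothing.
It fails at once if the tub is shoved more than 30 mm or tipped (distance of tub from where it was at the start of the episode above 0.03 m or angle between tub's own z axis and vertical above 0.4 rad).
It fails at once if the beaker is shoved more than 30 mm or tipped (distance of beaker from where it was at the start of the episode above 0.03 m or angle between beaker's own z axis and vertical above 0.4 rad).
It fails at once if the bottle is shoved more than 30 mm or tipped (distance of bottle from where it was at the start of the episode above 0.03 m or angle between bottle's own z axis and vertical above 0.4 rad).
It fails at once if the meter is lifted off or lowered onto the rail within 75 mm of the middle of the tape, instead of being slid there (y of hook_seat in the frame of band between -0.075 and 0.075 m and x of hook_seat in the frame of band between -0.025 and 0.025 m and z of hook_seat in the frame of band between 0.01 and 0.1 m).
It also fails if it takes over 48 s, if anything falls off the work surface, if the arm or the gripper's body presses on something with over 40 N, if the wrist force passes 120 N, or if a joint passes its speed limit or range.

## Working session

There is one attempt and no reset: what is moved stays moved. The work goes in short steps, Python scripts to look and compute and a tool call to move; the robot and the scene stay as the last step left them, time stands still between calls to the robot, and variables do not carry over. Pictures are saved under pics/ and viewed, at most 10 in all, crops included, and the job is handed in when it is done.

Besides the shell and the picture viewer there is one more tool, called after "Request:" as name(argument=value, ...) on one line, values as JSON. arm_command: Moves the arm, as the interface text tells. Its arguments: {"type":"object","properties":{"deltas":{"type":"string"}},"required":["deltas"]}

```bash
mkdir -p pics
cat > h.py <<'E'
import numpy as np, cv2
from bench import get_state, viewer, workorder
def cal(n):
    c=viewer.calibration(n); K=np.array(c["mtx"],float); k=float(c["k1"])
    if "mount" in c:
        s=get_state(); M=np.array(c["mount"]); T=np.eye(4); T[:3,:3]=np.array(s["tool_rot"]); T[:3,3]=s["ee_pos"]
        W=T@M; return K,k,W[:3,:3],W[:3,3]
    R=np.array(c["R"]);t=np.array(c["t"]); return K,k,R.T,-R.T@t
def rays(C,uv):
    K,k,R,o=C; uv=np.atleast_2d(np.array(uv,float))
    d=cv2.undistortPoints(uv[:,None],K,np.array([k,0,0,0,0.]))[:,0]
    return np.c_[d,np.ones(len(d))]
def pts(C,uv,dep):  # points from depth
    return (rays(C,uv)*np.array(dep)[:,None])@C[2].T+C[3]
def plane(C,uv,z):
    r=rays(C,uv)@C[2].T; return C[3]+r*((z-C[3][2])/r[:,2])[:,None]
def tri(C1,a,C2,b):
    r1=(rays(C1,a)@C1[2].T)[0]; r2=(rays(C2,b)@C2[2].T)[0]
    s=np.linalg.lstsq(np.c_[r1,-r2],C2[3]-C1[3],rcond=None)[0]
    p,q=C1[3]+s[0]*r1,C2[3]+s[1]*r2; return (p+q)/2,np.linalg.norm(p-q)
def proj(C,X):
    K,k,R,o=C; c=(np.atleast_2d(X)-o)@R; xy=c[:,:2]/c[:,2:]; r=(xy**2).sum(1,keepdims=True)
    xy=xy*(1+k*r); return xy*[K[0,0],K[1,1]]+K[:2,2]
E
python3 - <<'E'
from h import *
for n in("scene","top"):
    C=cal(n);im,d=viewer.read_camera(n); np.savez(n+"0.npz",im=im,d=d); cv2.imwrite(f"pics/{n}0.png",im); print(n,C[3].round(3),C[2].round(2).tolist(),C[0][0,0],(d>0).mean())
print(get_state())
E
```

```text
scene [ 1.326 -0.171  0.848] [[0.18, 0.65, -0.74], [0.98, -0.1, 0.15], [0.02, -0.76, -0.65]] 590.1859746088636 0.9959993489583333
top [ 0.385 -0.004  1.076] [[0.02, -0.99, 0.16], [-1.0, -0.02, 0.01], [-0.01, -0.16, -0.99]] 448.8183489431788 0.9959928385416666
{'t': 0.1, 'joint_pos': array([-7.65088731e+01,  2.16584069e+01,  4.56983725e+00,  7.30199899e+01,
        1.39326304e-03,  8.36800846e+01]), 'joint_velocities': array([-0.03101807, -0.12477053,  0.21487931, -0.01079684, -0.00338314,
       -0.02371921]), 'joint_efforts': array([ 1.21316829e-03, -4.64694393e+01,  2.70582229e+01,  1.20799438e-02,
       -1.00007728e-04,  1.09827224e-05]), 'ee_pos': array([ 0.19475429, -0.54040261,  0.2474423 ]), 'tool_rot': array([[ 9.40815525e-01,  3.38918831e-01, -4.18382320e-04],
       [ 3.38919009e-01, -9.40813738e-01,  1.84811053e-03],
       [ 2.32739626e-04, -1.88052880e-03, -9.99998205e-01]]), 'wrist_force': array([-0.2536511 , -0.20912876, -0.51864563]), 'torque': array([ 0.02527913, -0.02516989,  0.06449015]), 'grasp_force': 0.0, 'width': 0.08564221481689001}
```

View pics/scene0.png

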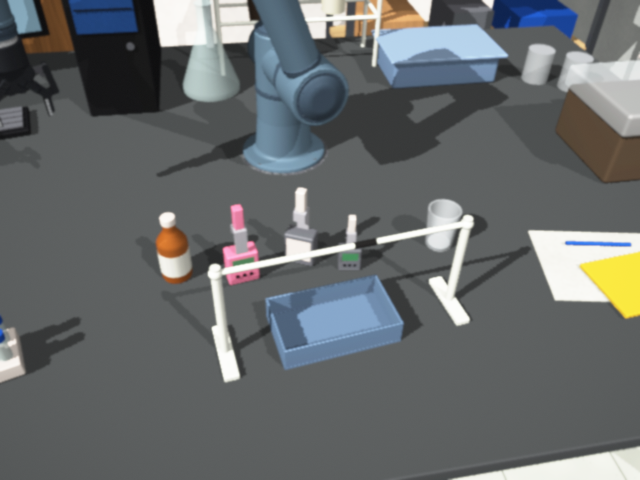

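View pics/top0.png

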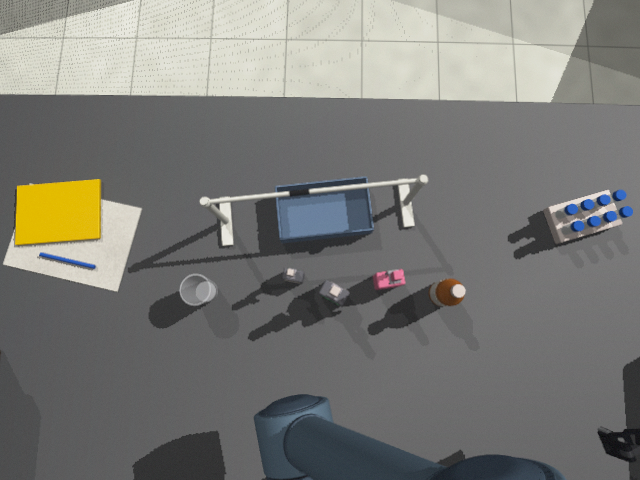

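Look-alikes: pink (scene 240,250) is excluded. Of the two grey ones, (301,235) is larger than (350,245), so it fits. The top view shows it at (333,292). I'll confirm with a crop and measure.

Run:
```python
from h import *
S=np.load("scene0.npz");T=np.load("top0.npz");Cs=cal("scene");Ct=cal("top")
a=cv2.resize(S["im"][175:285,215:375],None,fx=3.6,fy=3.6,interpolation=cv2.INTER_CUBIC)
b=cv2.resize(T["im"][255:320,270:365],None,fx=3,fy=3,interpolation=cv2.INTER_CUBIC)
o=np.zeros((600,580,3),np.uint8);o[:a.shape[0],:a.shape[1]]=a[:,:580];o[400:595,:285]=b;cv2.imwrite("pics/crop.png",o)
def cloud(C,D,x0,x1,y0,y1):
    v,u=np.mgrid[y0:y1,x0:x1];uv=np.c_[u.ravel(),v.ravel()];d=D["d"][v,u].ravel()
    return uv,pts(C,uv,d)
for n,C,D,r in(("scene",Cs,S,(275,330,180,270)),("top",Ct,T,(310,355,270,312))):
    uv,p=cloud(C,D,*r)
    for lo,hi in((.168,.185),(.135,.165),(.08,.125),(.066,.08),(.015,.06)):
        m=(p[:,2]>lo)&(p[:,2]<hi)
        if m.sum()<5: continue
        q=p[m]; rc=cv2.minAreaRect((q[:,:2]*1000).astype(np.float32))
        print(n,lo,hi,m.sum(),q.mean(0).round(4),"med z",np.median(q[:,2]).round(4),rc)
# rail
for n,C,D in(("scene",Cs,S),("top",Ct,T)):
    uv,p=cloud(C,D,0,640,0,480)
    m=(p[:,2]>.185)&(p[:,2]<.22)&(p[:,0]>.45)&(p[:,0]<.85)&(abs(p[:,1])<.4)
    q=p[m];im=D["im"].reshape(-1,3)[m].mean(1);
    vx,vy,x0,y0=cv2.fitLine((q[:,:2]).astype(np.float32),cv2.DIST_HUBER,0,.001,.001).ravel()
    s=(q[:,:2]-[x0,y0])@[vx,vy]
    print(n,"rail",m.sum(),np.median(q[:,2]),np.percentile(q[:,2],[5,95]),(vx,vy,x0,y0),"range",s.min(),s.max())
    dk=im<90; 
    if dk.sum(): print(" dark",dk.sum(),q[dk].mean(0),np.percentile(s[dk],[0,10,50,90,100]),uv[m][dk].mean(0),(x0+vx*np.median(s[dk]),y0+vy*np.median(s[dk])))
    for nm,r in(("bottle",None),):
        pass
uv,p=cloud(Ct,T,100,480,160,330)
for nm,(x0,x1,y0,y1) in dict(tub=(270,380,170,250),beaker=(175,220,270,310),bottle=(428,468,275,310),pink=(370,408,265,292),small=(280,306,264,288)).items():
    uv,p=cloud(Ct,T,x0,x1,y0,y1);m=(p[:,2]>.02)&(p[:,2]<.19);print(nm,p[m].min(0).round(3),p[m].max(0).round(3))
```

```text
scene 0.168 0.185 93 [ 0.4302 -0.0223  0.1751] med z 0.1758 ((427.42999267578125, -21.523303985595703), (17.823684692382812, 22.985877990722656), 65.66131591796875)
scene 0.135 0.165 136 [ 0.4337 -0.0227  0.1498] med z 0.1498 ((432.10040283203125, -22.633216857910156), (19.557418823242188, 16.53387451171875), 80.98136138916016)
scene 0.08 0.125 157 [ 0.4284 -0.0189  0.1064] med z 0.1121 ((428.0295715332031, -21.569377899169922), (23.778099060058594, 34.632755279541016), 63.009639739990234)
scene 0.066 0.08 430 [ 0.4314 -0.022   0.0738] med z 0.0743 ((427.89715576171875, -21.60663604736328), (62.462982177734375, 38.29397201538086), 63.24577331542969)
scene 0.015 0.06 381 [ 0.4414 -0.0271  0.0418] med z 0.0441 ((441.3058166503906, -22.532474517822266), (67.5152359008789, 30.64348793029785), 86.62583923339844)
top 0.168 0.185 83 [ 0.4223 -0.0234  0.1777] med z 0.1779 ((422.4132385253906, -23.298797607421875), (17.776878356933594, 17.66861343383789), 64.32857513427734)
top 0.135 0.165 5 [ 0.4147 -0.0225  0.1417] med z 0.1406 ((414.2109069824219, -22.997509002685547), (18.837841033935547,
[... 871 characters left out ...]
(0.6228457658602475), np.float64(0.05415155983369056))
top rail 1249 0.20449772204637062 [0.20014907 0.21207311] (np.float32(0.12384243), np.float32(-0.9923019), np.float32(0.6187043), np.float32(0.02456531)) range -0.22780560670192146 0.2304536844642185
 dark 159 [0.61586142 0.0365108  0.20305116] [-0.21534062 -0.04737494 -0.02455035  0.070742    0.21679493] [306.99371069 192.67924528] (np.float64(0.6156639438003824), np.float64(0.048926668759791736))
tub [ 0.542 -0.114  0.02 ] [0.698 0.12  0.055]
beaker [0.391 0.246 0.02 ] [0.457 0.316 0.1  ]
bottle [ 0.401 -0.304  0.021] [ 0.46  -0.246  0.155]
pink [ 0.434 -0.18   0.02 ] [ 0.479 -0.116  0.182]
small [0.445 0.046 0.022] [0.477 0.093 0.135]
```

View pics/crop.png

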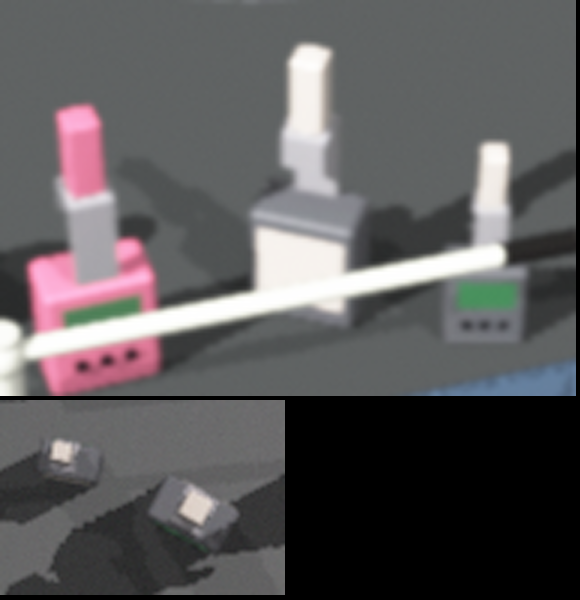

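The crop confirms it: the larger grey meter is at scene (301,235), with its white back panel facing the rail and its display facing the robot. Its x axis is at about -26.7° and the rack's at about +7.2°. First I turn the tool, with yaw going from 19.8° to 153.3°.

Request:
arm_command(deltas="1 0 0 0 -1;1 0 0 0 -1;1 0 0 0 -1;1 0 0 0 -1;1 0 0 0 -1")

```text
t: 0.72
ee_pos: [0.1948, -0.5406, 0.2477]
tool_rot: [[0.453, 0.892, -0.0], [0.892, -0.453, 0.001], [0.001, -0.001, -1.0]]
wrist_force: [0.2, -0.1, 0.5]
width: 0.0851
grasp_force: 0.0
```

Request:
arm_command(deltas="1 0 0 0 -1;1 0 0 0 -1;1 0 0 0 -1;1 0 0 0 -1;1 0 0 0 -1")

```text
t: 1.35
ee_pos: [0.1948, -0.5406, 0.2477]
tool_rot: [[-0.276, 0.961, -0.0], [0.961, 0.276, 0.001], [0.001, 0.0, -1.0]]
wrist_force: [0.4, -0.1, 0.6]
width: 0.0851
grasp_force: 0.0
```

Request:
arm_command(deltas="1 0 0 0 -1;1 0 0 0 -1;1 0 0 0 -1;1 0 0 0 -1;1 0 0 0 -1")

```text
t: 1.98
ee_pos: [0.1948, -0.5406, 0.2478]
tool_rot: [[-0.857, 0.515, -0.0], [0.515, 0.857, 0.001], [0.001, 0.001, -1.0]]
wrist_force: [0.1, -0.2, 0.0]
width: 0.0855
grasp_force: 0.0
```

Request:
arm_command(deltas="1 0 0 0 -0.54;1 0 0 0 0")

```text
t: 2.22
ee_pos: [0.1949, -0.5407, 0.2478]
tool_rot: [[-0.893, 0.449, -0.0], [0.449, 0.893, 0.001], [0.001, 0.001, -1.0]]
wrist_force: [0.7, -0.2, -0.7]
width: 0.0853
grasp_force: 0.0
```

```bash
cat >> h.py <<'E'
def delta(p,yaw=None):
    s=get_state();R=np.array(s["tool_rot"]);print("t",s["t"],"ee",np.round(s["ee_pos"],4),"yaw",np.degrees(np.arctan2(R[1,0],R[0,0])).round(2),"j",np.round(s["joint_pos"],1))
    print("tool delta units",(R.T@(np.array(p)-s["ee_pos"])/.5).round(4))
E
python3 - <<'E'
from h import *
print(np.array(viewer.calibration("wrist")["mount"]).round(3),viewer.calibration("wrist")["mtx"])
delta([.422,-.023,.30])
E
```

```text
[[ 0.001 -0.947 -0.322  0.082]
 [ 1.     0.001 -0.    -0.   ]
 [ 0.    -0.322  0.947 -0.126]
 [ 0.     0.     0.     1.   ]] [[365.29572268   0.         326.46927157]
 [  0.         365.29572268 240.66734643]
 [  0.           0.           1.        ]]
t 2.225 ee [ 0.1949 -0.5407  0.2478] yaw 153.31 j [-76.5  21.6   4.6  73.   -0.  -49.8]
tool delta units [ 0.0591  1.1291 -0.1034]
```

Request:
arm_command(deltas="1 0 0.06 -0.05 0;1 0 0.1 -0.05 0;1 0 0.1 -0.05 0;1 0 0.1 0 0;1 0 0.1 0 0")

```text
t: 2.85
ee_pos: [0.2986, -0.3341, 0.3236]
tool_rot: [[-0.893, 0.45, 0.001], [0.45, 0.893, -0.001], [-0.001, -0.0, -1.0]]
wrist_force: [1.3, 0.6, -0.2]
width: 0.0854
grasp_force: 0.0
```

Request:
arm_command(deltas="1 0 0.1 0 0;1 0 0.1 0 0;1 0.02 0.1 0 0;1 0.02 0.1 0 0;1 0.02 0.1 0 0")

```text
t: 3.48
ee_pos: [0.3833, -0.0968, 0.3233]
tool_rot: [[-0.893, 0.45, 0.0], [0.45, 0.893, -0.0], [-0.0, 0.0, -1.0]]
wrist_force: [0.7, -0.1, 0.4]
width: 0.0852
grasp_force: 0.0
```

Request:
arm_command(deltas="1 0 0.1 0 0;1 0 0.05 0 0;1 0 0 0 0;1 0 0 0 0")

```text
t: 3.98
ee_pos: [0.4165, -0.0319, 0.3231]
tool_rot: [[-0.894, 0.449, -0.001], [0.449, 0.894, -0.0], [0.0, -0.001, -1.0]]
wrist_force: [0.8, 0.2, -0.0]
width: 0.0855
grasp_force: 0.0
```

```bash
cat >> h.py <<'E'
def wsnap(n):
    C=cal("wrist");im,d=viewer.read_camera("wrist");np.savez(n+".npz",im=im,d=d,K=C[0],k=C[1],R=C[2],o=C[3]);cv2.imwrite(f"pics/{n}.png",im);return C,im,d
def wload(n):
    z=np.load(n+".npz");return (z["K"],float(z["k"]),z["R"],z["o"]),z["im"],z["d"]
E
python3 - <<'E'
from h import *
delta([.422,-.023,.30]);wsnap("w1")
E
```

```text
t 3.975 ee [ 0.4165 -0.0319  0.3231] yaw 153.32 j [-13.1   2.6  -8.4  79.   -0.   13.6]
tool delta units [-0.0019  0.0208  0.0463]
```

View pics/w1.png

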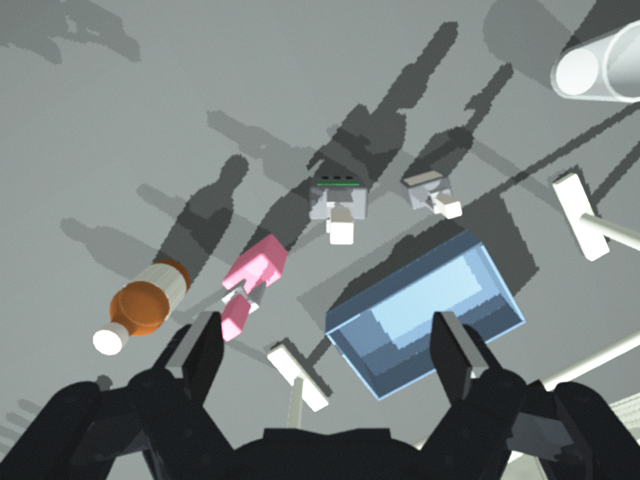

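View w1: target post top near (341,232), its green display strip near (338,182), pink one at (245,280), small one at (435,190); the rail is mostly hidden by the gripper. I'll take a second wrist view further forward, which also shows the rail and tape.

Request:
arm_command(deltas="1 -0.08 0 0 0;1 -0.08 0 0 0;1 -0.08 0.04 0 0;1 0 0.02 0 0;1 0 0 0 0")

```text
t: 4.65
ee_pos: [0.537, -0.0587, 0.323]
tool_rot: [[-0.894, 0.449, -0.001], [0.449, 0.894, 0.0], [0.001, -0.001, -1.0]]
wrist_force: [-0.6, 0.5, 0.4]
width: 0.0853
grasp_force: 0.0
```

Run:
```python
from h import *
delta([.422,-.023,.16]);wsnap("w2")
for n in("w1","w2"):
    C,im,d=wload(n);v,u=np.mgrid[0:480,0:640];uv=np.c_[u.ravel(),v.ravel()];p=pts(C,uv,d.ravel());c=im.reshape(-1,3).astype(int)
    near=np.hypot(p[:,0]-.424,p[:,1]+.023)<.05
    for lo,hi in((.17,.186),(.068,.082)):
        m=near&(p[:,2]>lo)&(p[:,2]<hi)
        if m.sum()>20: q=p[m];print(n,lo,m.sum(),np.median(q,0).round(4),cv2.minAreaRect((q[:,:2]*1000).astype(np.float32)),uv[m].mean(0))
    m=(p[:,2]>.194)&(p[:,2]<.215)&(p[:,0]>.54)&(p[:,0]<.7)&(abs(p[:,1])<.25)&(d.ravel()>.2)
    if m.sum()>50:
        q=p[m];print(n,"rail",m.sum(),np.percentile(q[:,2],[5,50,95]),cv2.fitLine(q[:,:2].astype(np.float32),cv2.DIST_HUBER,0,.001,.001).ravel(),q[:,1].min(),q[:,1].max())
        dk=c[m].mean(1)<80
        if dk.sum():print("dark",dk.sum(),q[dk].mean(0),np.percentile(q[dk,1],[0,5,50,95,100]),uv[m][dk].mean(0))
```

```text
t 4.65 ee [ 0.537  -0.0587  0.323 ] yaw 153.33 j [-13.   17.2   9.3  82.2  -0.   13.7]
tool delta units [ 0.2372 -0.0392  0.3263]
w1 0.17 550 [ 0.4235 -0.0231  0.1779] ((424.8843078613281, -23.667179107666016), (18.01234245300293, 18.397491455078125), 62.08745193481445) [341.31090909 230.81454545]
w1 0.068 1249 [ 0.4203 -0.0239  0.0748] ((425.1372375488281, -23.22308349609375), (61.351837158203125, 36.362632751464844), 62.64070129394531) [336.64931946 199.6797438 ]
w1 rail 1624 [0.19807969 0.20323052 0.20552196] [ 0.12344189 -0.99235183  0.609566    0.0932357 ] -0.05369246476187102 0.15924995563407054
dark 95 [0.61180934 0.06606815 0.20148573] [-0.03586497  0.06220898  0.06742634  0.07074733  0.07113754] [535.13684211 385.09473684]
w2 0.17 759 [ 0.4252 -0.0239  0.1778] ((425.03314208984375, -23.970172882080078), (18.21688461303711, 17.90145492553711), 63.39524841308594) [299.36363636  65.        ]
w2 0.068 1548 [ 0.4299 -0.0167  0.0747] ((425.5010986328125, -24.438976287841797), (62.47759246826172, 35.72067642211914), 62.206668853759766) [309.6996124   82.79457364]
w2 rail 6700 [0.19941653 0.20422734 0.20728278] [ 0.12136845 -0.99260753  0.6287608  -0.05020754] -0.2051547040563291 0.1543532769273247
dark 890 [0.61603618 0.05214304 0.20395399] [0.03169772 0.03448235 0.05230067 0.06935035 0.07204501] [511.23820225 266.08426966]
```

View pics/w2.png

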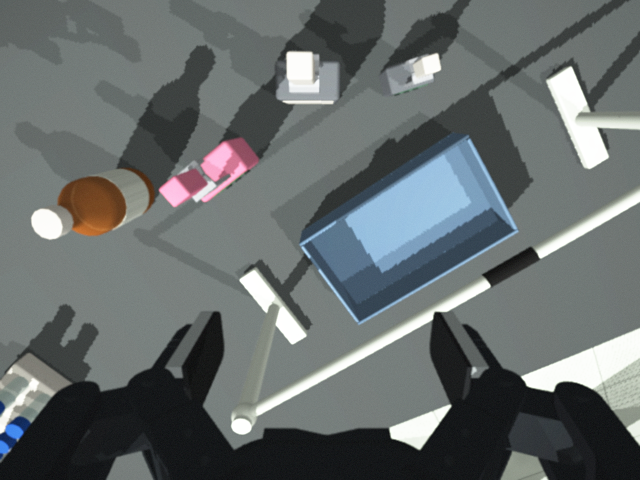

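w2 shows the post at (299,65), tape at (511,266), and the bare rail running down-left to the post at (242,420). The meter is at (0.425,-0.024) with its top at 0.178, as expected. The tape centre is (0.6165,0.052), 40 mm long, and the rack's yaw is 7.0°. I'll go over the post, descend and grip.

Request:
arm_command(deltas="1 0.08 -0.02 0 0;1 0.08 -0.0184 0.02 0;1 0.0714 0 0.03 0;1 0 0 0.03 0;1 0 0 0 0")

```text
t: 5.32
ee_pos: [0.4235, -0.0236, 0.2831]
tool_rot: [[-0.894, 0.449, -0.001], [0.449, 0.894, -0.0], [0.001, -0.001, -1.0]]
wrist_force: [-0.3, 0.5, -0.0]
width: 0.0853
grasp_force: 0.0
```

Run:
```python
from h import *
delta([.425,-.0239,.158])
C1,_,_=wload("w1");C2,_,_=wload("w2");print(tri(C1,[341.3,230.8],C2,[299.4,65.]))
```

```text
t 5.325 ee [ 0.4235 -0.0236  0.2831] yaw 153.35 j [-11.8   3.6 -13.2  73.2  -0.   14.9]
tool delta units [-0.0032  0.0009  0.2501]
(array([ 0.42469537, -0.02369405,  0.17358863]), np.float64(0.0003558080988253368))
```

Request:
arm_command(deltas="1 -0.0032 0 0.07 0;1 0 0 0.07 0;1 0 0 0.06 0;1 0 0 0.05 0;1 0 0 0 0")

```text
t: 5.95
ee_pos: [0.4257, -0.0245, 0.1575]
tool_rot: [[-0.894, 0.449, -0.003], [0.449, 0.894, 0.0], [0.003, -0.001, -1.0]]
wrist_force: [-0.1, 0.0, 0.7]
width: 0.0854
grasp_force: 0.0
```

Request:
arm_command(deltas="-1 0 0 0 0;-1 0 0 0 0;-1 0 0 0 0;-1 0 0 0 0;-1 0 0 0 0")

```text
t: 6.58
ee_pos: [0.4278, -0.0245, 0.159]
tool_rot: [[-0.894, 0.448, 0.002], [0.448, 0.894, -0.0], [-0.002, 0.001, -1.0]]
wrist_force: [0.3, 0.7, 4.0]
width: 0.0173
grasp_force: 59.4
```

Request:
arm_command(deltas="-1 0 0 -0.05 0;-1 0 0 -0.08 0;-1 0 0 -0.08 0;-1 0 0 0 -1;-1 0 0 0 -1")

```text
t: 7.2
ee_pos: [0.4267, -0.0244, 0.2632]
tool_rot: [[-0.987, 0.159, -0.001], [0.159, 0.987, -0.0], [0.001, -0.0, -1.0]]
wrist_force: [0.5, -0.0, -2.1]
width: 0.017
grasp_force: 59.0
```

Request:
arm_command(deltas="-1 0 0 0 -1;-1 0 0 0 -0.92;-1 0 0 0 0;-1 0 0 0 0")

```text
t: 7.7
ee_pos: [0.4266, -0.0243, 0.2628]
tool_rot: [[-0.993, -0.121, -0.001], [-0.121, 0.993, 0.0], [0.001, 0.0, -1.0]]
wrist_force: [-0.4, 0.1, -2.8]
width: 0.0172
grasp_force: 59.0
```

Run:
```python
from h import *
delta([.5611,-.0706,.2655])
C,im,d=wsnap("w3")
T=cal("top");im,d=viewer.read_camera("top");np.savez("top1.npz",im=im,d=d);cv2.imwrite("pics/top1.png",im)
S=cal("scene");im,d=viewer.read_camera("scene");np.savez("scene1.npz",im=im,d=d)
C,im,d=wload("w3")
o=np.zeros((480,640,3),np.uint8);cv2.imwrite("pics/w3s.png",np.hstack([cv2.resize(im,(400,300)),cv2.resize(np.load("scene1.npz")["im"][150:300,220:420],(400,300))]))
```

```text
t 7.7 ee [ 0.4266 -0.0243  0.2628] yaw -173.05 j [-11.8   4.3 -15.5  70.3  -0.  -18.7]
tool delta units [-0.2559 -0.1244 -0.0056]
```

View pics/w3s.png

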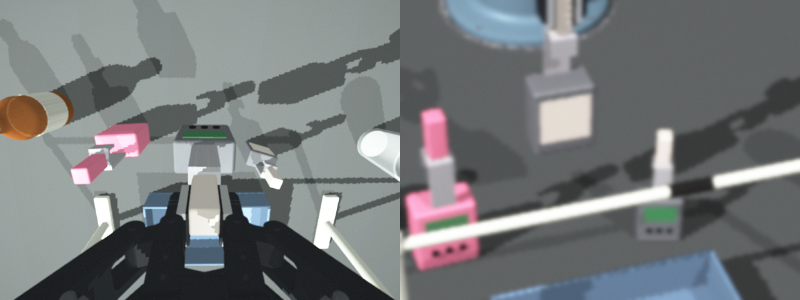

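The meter is held upright with its display towards the robot. I'll measure its box in the hand before the insertion.

Run:
```python
from h import *
ee=np.array([.4266,-.0243,.2628]);a=np.radians(7.0);ex=np.array([np.cos(a),np.sin(a),0]);ey=np.array([-np.sin(a),np.cos(a),0])
def an(n,C,im,d):
    v,u=np.mgrid[0:480,0:640];p=pts(C,np.c_[u.ravel(),v.ravel()],d.ravel())-ee
    q=np.c_[p@ex,p@ey,p[:,2]]
    for nm,lo,hi in(("boxtop",-.092,-.072),("posttop",.01,.03),("face",-.15,-.095)):
        m=(abs(q[:,0])<.03)&(abs(q[:,1])<.045)&(q[:,2]>lo)&(q[:,2]<hi)&(d.ravel()>.05)
        if m.sum()>20:print(n,nm,m.sum(),np.percentile(q[m],[2,50,98],axis=0).round(4).tolist())
an("w",*wload("w3"))
for n in("top","scene"):
    z=np.load(n+"1.npz");an(n,cal(n),z["im"],z["d"])
```

```text
w boxtop 3594 [[-0.0214, -0.0306, -0.0903], [-0.0113, -0.0007, -0.0842], [0.0121, 0.0287, -0.0753]]
w posttop 6113 [[-0.0129, -0.029, 0.0107], [-0.0079, -0.0007, 0.0194], [0.0082, 0.0273, 0.0297]]
w face 1533 [[-0.0234, -0.0293, -0.1473], [-0.0217, -0.0007, -0.117], [-0.0204, 0.0276, -0.0959]]
scene boxtop 480 [[-0.0155, -0.0294, -0.0913], [0.003, -0.0009, -0.0844], [0.0182, 0.0291, -0.0744]]
scene posttop 264 [[-0.0071, -0.0263, 0.0106], [0.0092, 0.0023, 0.019], [0.0163, 0.0315, 0.0296]]
scene face 765 [[-0.0123, -0.0302, -0.1493], [0.0165, -0.0043, -0.122], [0.0196, 0.0298, -0.0959]]
```

Offsets in the hand: the meter sits about 4 mm towards the robot from the TCP, and hook_seat is 34.5 mm below the TCP. Moving to the stand-off in front of the rail.

Request:
arm_command(deltas="-1 -0.05 -0.03 -0.0074 0;-1 -0.07 -0.04 0 0;-1 -0.07 -0.035 0 0;-1 -0.05 -0.0195 0 0;-1 -0.0239 0 0 0")

```text
t: 8.48
ee_pos: [0.5666, -0.0704, 0.2664]
tool_rot: [[-0.993, -0.122, -0.0], [-0.122, 0.993, -0.0], [0.0, 0.0, -1.0]]
wrist_force: [-0.9, 1.4, -2.5]
width: 0.0171
grasp_force: 59.1
```

Request:
arm_command(deltas="-1 0 0 0 0;-1 0 0 0 0")

```text
t: 8.72
ee_pos: [0.5646, -0.0695, 0.2671]
tool_rot: [[-0.992, -0.123, -0.001], [-0.123, 0.992, 0.0], [0.001, 0.0, -1.0]]
wrist_force: [0.1, -0.0, -2.7]
width: 0.0173
grasp_force: 59.1
```

Run:
```python
from h import *
delta([.6346,-.0615,.2665]);wsnap("w4")
ee=get_state()["ee_pos"];a=np.radians(7.0);ex=np.array([np.cos(a),np.sin(a),0]);ey=np.array([-np.sin(a),np.cos(a),0])
C,im,d=wload("w4");v,u=np.mgrid[0:480,0:640];P=pts(C,np.c_[u.ravel(),v.ravel()],d.ravel());p=P-ee;q=np.c_[p@ex,p@ey,p[:,2]]
m=(abs(q[:,0])<.03)&(abs(q[:,1])<.028)&(q[:,2]>-.15)&(q[:,2]<-.09)&(d.ravel()>.05);print("face",m.sum(),np.median(q[m],0),np.polyfit(q[m][:,2],q[m][:,0],1),np.polyfit(q[m][:,1],q[m][:,0],1))
m=(abs(q[:,0])<.02)&(abs(q[:,1])<.028)&(q[:,2]>-.09)&(q[:,2]<-.08);print("boxtop",m.sum(),np.median(q[m],0))
m=(q[:,0]>.04)&(q[:,0]<.095)&(abs(q[:,1])<.2)&(q[:,2]>-.08)&(q[:,2]<-.05)&(d.ravel()>.2);w=q[m]
print("rail rel",m.sum(),np.polyfit(w[:,1],w[:,0],1),np.percentile(w[:,2],[5,50,95]),w[:,1].min(),w[:,1].max())
dk=im.reshape(-1,3)[m].mean(1)<70;print(dk.sum(),np.percentile(w[dk],[5,50,95],axis=0) if dk.any() else "")
s=viewer.read_camera("scene")[0]
cv2.imwrite("pics/w4.png",np.hstack([cv2.resize(im,(400,300)),cv2.resize(s[170:320,200:400],(400,300))]))
```

```text
t 8.725 ee [ 0.5646 -0.0695  0.2671] yaw -172.92 j [-13.4  20.7   6.1  75.4  -0.  -20.5]
tool delta units [-0.1409 -0.0014  0.001 ]
face 1724 [-2.15801883e-02  3.31988392e-05 -1.12807532e-01] [ 0.00137174 -0.02147821] [ 0.00388079 -0.02163521]
boxtop 2556 [-0.00803     0.00537541 -0.08413524]
rail rel 5113 [-0.00017591  0.06569911] [-0.06915223 -0.06296363 -0.0548177 ] -0.1442127155425299 0.1997689946310259
1081 [[ 0.06240864  0.09665514 -0.06815444]
 [ 0.06464105  0.11433475 -0.06281094]
 [ 0.06991566  0.13163483 -0.06090512]]
```

View pics/w4.png

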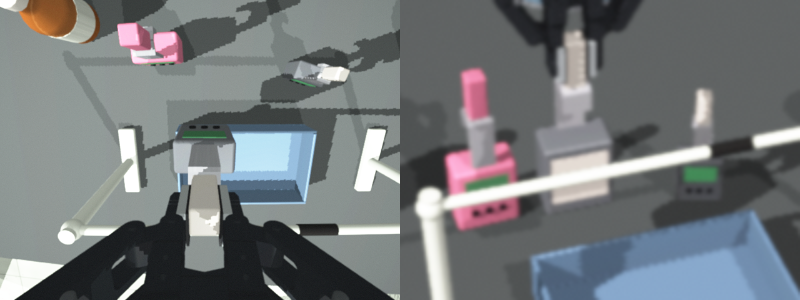

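Square to the rail: forward travel is about 70 mm, the rail is at mid-mouth height, and the tape is 114 mm to the side. Inserting slowly.

Request:
arm_command(deltas="-1 -0.03 0 0 0;-1 -0.04 0 0 0;-1 -0.04 0 0 0;-1 -0.031 0 0 0;-1 0 0 0 0")

```text
t: 9.45
ee_pos: [0.6357, -0.0611, 0.2668]
tool_rot: [[-0.992, -0.123, -0.0], [-0.123, 0.992, -0.0], [0.0, -0.0, -1.0]]
wrist_force: [0.2, 0.6, -2.9]
width: 0.0174
grasp_force: 59.1
```

Run:
```python
from h import *
delta([.6346,-.0615,.2345])
print(get_state()["wrist_force"])
```

```text
t 9.45 ee [ 0.6357 -0.0611  0.2668] yaw -172.92 j [-11.2  29.5  19.6  80.1  -0.  -18.3]
tool delta units [ 0.0022 -0.0005  0.0646]
[ 0.18500769  0.55577788 -2.90730976]
```

No contact so far. Lowering.

Request:
arm_command(deltas="-1 0 0 0.015 0;-1 0 0 0.02 0;-1 0 0 0.015 0;-1 0 0 0.008 0;-1 0 0 0 0")

```text
t: 10.07
ee_pos: [0.6352, -0.0613, 0.2375]
tool_rot: [[-0.992, -0.123, -0.001], [-0.123, 0.992, 0.0], [0.001, 0.0, -1.0]]
wrist_force: [-0.3, -0.4, -3.2]
width: 0.0173
grasp_force: 59.1
```

Request:
arm_command(deltas="-1 0 0 0.004 0;-1 0 0 0 0;-1 0 0 0 0")

```text
t: 10.45
ee_pos: [0.6357, -0.0613, 0.2362]
tool_rot: [[-0.992, -0.123, 0.0], [-0.123, 0.992, -0.0], [-0.0, -0.0, -1.0]]
wrist_force: [-0.3, -0.6, -2.7]
width: 0.0175
grasp_force: 59.1
```

Request:
arm_command(deltas="-1 0 0 0.002 0;-1 0 0 0 0;-1 0 0 0 0")

```text
t: 10.82
ee_pos: [0.6355, -0.0613, 0.235]
tool_rot: [[-0.992, -0.123, -0.0], [-0.123, 0.992, -0.0], [0.0, -0.0, -1.0]]
wrist_force: [-0.7, 0.2, -2.5]
width: 0.0168
grasp_force: 59.1
```

Request:
arm_command(deltas="-1 0 0 0.002 0;-1 0 0 0 0;-1 0 0 0 0")

```text
t: 11.2
ee_pos: [0.6358, -0.0613, 0.2345]
tool_rot: [[-0.992, -0.123, 0.001], [-0.123, 0.992, -0.0], [-0.001, -0.0, -1.0]]
wrist_force: [-0.0, 0.8, 0.5]
width: 0.0171
grasp_force: 59.7
```

Contact now at the predicted height. Releasing.

Request:
arm_command(deltas="-1 0 0 0 0;-0.3 0 0 0 0;0 0 0 0 0;0 0 0 0 0;0 0 0 0 0")

```text
t: 11.82
ee_pos: [0.6355, -0.0613, 0.2339]
tool_rot: [[-0.992, -0.123, -0.0], [-0.123, 0.992, -0.0], [0.0, -0.0, -1.0]]
wrist_force: [0.4, -1.0, -0.2]
width: 0.0425
grasp_force: 0.0
```

Request:
arm_command(deltas="0 0 0 0 0;0 0 0 0 0;0 0 0 0 0;0 0 0 0 0;0 0 0 0 0")

```text
t: 12.45
ee_pos: [0.6355, -0.0613, 0.234]
tool_rot: [[-0.992, -0.123, 0.0], [-0.123, 0.992, -0.0], [-0.0, -0.0, -1.0]]
wrist_force: [-0.9, 0.3, 0.7]
width: 0.0427
grasp_force: 0.0
```

```bash
cat > m.py <<'E'
from h import *
import sys
def meas(tag):
    s=get_state();ee=s["ee_pos"];a=np.radians(7.0);ex=np.array([np.cos(a),np.sin(a),0]);ey=np.array([-np.sin(a),np.cos(a),0])
    C,im,d=wsnap(tag);v,u=np.mgrid[0:480,0:640];P=pts(C,np.c_[u.ravel(),v.ravel()],d.ravel());p=P-ee;q=np.c_[p@ex,p@ey,p[:,2]]
    print("t",s["t"],"ee",ee.round(4),"F",np.round(s["wrist_force"],1),"w",round(s["width"],4),"g",s["grasp_force"])
    m=(abs(q[:,0])<.03)&(abs(q[:,1])<.05)&(q[:,2]>-.15)&(q[:,2]<-.095)&(d.ravel()>.05);w=q[m];print("face n",m.sum(),"x",np.median(w[:,0]).round(4),"y range",np.percentile(w[:,1],[1,99]).round(4),"slope",np.polyfit(w[:,2],w[:,0],1)[0].round(3),np.polyfit(w[:,1],w[:,0],1)[0].round(3))
    m=(abs(q[:,0])<.02)&(abs(q[:,1])<.045)&(q[:,2]>-.093)&(q[:,2]<-.076);w=q[m];print("boxtop",m.sum(),np.percentile(w,[1,50,99],axis=0).round(4).tolist())
    m=(abs(q[:,0])<.03)&(abs(q[:,1])<.2)&(q[:,2]>-.05)&(q[:,2]<-.02)&(d.ravel()>.15)&(im.reshape(-1,3).max(1)<60)&(q[:,1]>-.1);w=q[m]
    K=cv2.connectedComponentsWithStats(m.reshape(480,640).astype(np.uint8))
    for i in range(1,K[0]):
        if K[2][i,4]>40:
            w=q[(K[1]==i).ravel()];print("dark",K[2][i].tolist(),np.percentile(w,[3,50,97],axis=0).round(4).tolist())
meas(sys.argv[1])
E
python3 m.py w5; python3 -c "
from h import *
s=viewer.read_camera('scene')[0]
cv2.imwrite('pics/w5s.png',np.hstack([cv2.resize(cv2.imread('pics/w5.png'),(400,300)),cv2.resize(s[170:320,200:400],(400,300))]))"
```

```text
t 12.45 ee [ 0.6355 -0.0613  0.234 ] F [-0.9  0.3  0.7] w 0.0427 g 0.0
face n 1490 x -0.0202 y range [-0.0303  0.028 ] slope -0.018 0.001
boxtop 3310 [[-0.0199, -0.0313, -0.0892], [-0.0086, -0.0013, -0.0838], [0.0137, 0.0293, -0.0775]]
dark [521, 277, 89, 24, 1818] [[-0.009, 0.0961, -0.0344], [-0.0057, 0.1142, -0.0293], [0.0005, 0.133, -0.0276]]
```

View pics/w5s.png

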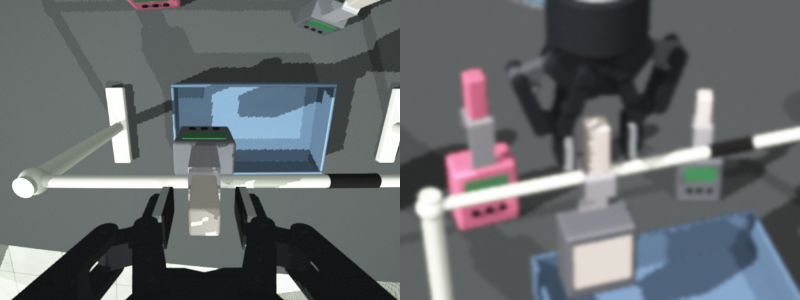

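The meter hangs free on the rail, about 115 mm from the tape (w5: tape at right, (355,182) in the half-size view). I'll wait a little longer to be sure it's still, then regrip.

Request:
arm_command(deltas="0 0 0 0 0;0 0 0 0 0;0 0 0 0 0;0 0 0 0 0;0 0 0 0 0")

```text
t: 13.18
ee_pos: [0.6356, -0.0613, 0.234]
tool_rot: [[-0.992, -0.123, 0.0], [-0.123, 0.992, -0.0], [-0.0, -0.0, -1.0]]
wrist_force: [-0.8, -0.0, 0.1]
width: 0.0428
grasp_force: 0.0
```

```bash
python3 m.py w6
```

```text
t 13.175 ee [ 0.6356 -0.0613  0.234 ] F [-0.8 -0.   0.1] w 0.0428 g 0.0
face n 1488 x -0.0202 y range [-0.03    0.0281] slope -0.018 0.002
boxtop 3304 [[-0.0199, -0.0313, -0.0899], [-0.0085, -0.0013, -0.0838], [0.0137, 0.0293, -0.0779]]
dark [521, 277, 89, 24, 1817] [[-0.009, 0.0959, -0.0343], [-0.0057, 0.1142, -0.0293], [0.0005, 0.1331, -0.0276]]
```

Request:
arm_command(deltas="-1 0 0 0 0;-1 0 0 0 0;-1 0 0 0 0;-1 0 0 0 0;-1 0 0 0 0")

```text
t: 13.85
ee_pos: [0.6355, -0.0613, 0.2341]
tool_rot: [[-0.992, -0.123, 0.0], [-0.123, 0.992, -0.0], [-0.0, -0.0, -1.0]]
wrist_force: [-1.7, 1.2, 0.8]
width: 0.0174
grasp_force: 58.5
```

Request:
arm_command(deltas="-1 0 0.02 0 0;-1 0 0.03 0 0;-1 0 0.03 0 0;-1 0 0.02 0 0;-1 0 0 0 0")

```text
t: 14.48
ee_pos: [0.6291, -0.0092, 0.2341]
tool_rot: [[-0.992, -0.125, -0.0], [-0.125, 0.992, 0.003], [-0.0, 0.003, -1.0]]
wrist_force: [-1.0, 3.7, 3.0]
width: 0.0175
grasp_force: 59.0
```

```bash
python3 m.py w7
```

```text
t 14.475 ee [ 0.6291 -0.0092  0.2341] F [-1.   3.7  3. ] w 0.0175 g 59.035069942474365
face n 1490 x -0.0203 y range [-0.0297  0.0284] slope -0.017 -0.002
boxtop 3310 [[-0.0199, -0.0309, -0.0893], [-0.0086, -0.001, -0.0839], [0.0138, 0.0298, -0.0775]]
dark [416, 278, 85, 24, 1839] [[-0.0089, 0.0435, -0.0339], [-0.0056, 0.0624, -0.0292], [0.0001, 0.0804, -0.0276]]
```

Request:
arm_command(deltas="-1 0 0.03 0 0;-1 0 0.04 0 0;-1 0 0.035 0 0;-1 0 0.02 0 0;-1 0 0 0 0")

```text
t: 15.15
ee_pos: [0.6214, 0.0527, 0.2341]
tool_rot: [[-0.992, -0.125, -0.0], [-0.125, 0.992, 0.003], [-0.0, 0.003, -1.0]]
wrist_force: [-2.1, 2.2, 3.9]
width: 0.0171
grasp_force: 59.4
```

Request:
arm_command(deltas="-1 0 0 0 0;-1 0 0 0 0;-1 0 0 0 0")

```text
t: 15.52
ee_pos: [0.6216, 0.051, 0.2341]
tool_rot: [[-0.992, -0.123, -0.0], [-0.123, 0.992, 0.002], [-0.0, 0.002, -1.0]]
wrist_force: [-2.2, 5.6, 4.6]
width: 0.0172
grasp_force: 59.5
```

```bash
python3 m.py w8;python3 -c "
from h import *
delta([.6214,.0533,.2341])"
```

```text
t 15.525 ee [0.6216 0.051  0.2341] F [-2.2  5.6  4.6] w 0.0172 g 59.49245095252991
face n 1485 x -0.0203 y range [-0.0297  0.0285] slope -0.016 0.0
boxtop 3266 [[-0.0199, -0.031, -0.0888], [-0.0087, -0.0005, -0.0839], [0.0132, 0.0297, -0.0774]]
dark [290, 279, 10, 17, 155] [[-0.0088, -0.0177, -0.0335], [-0.0066, -0.0156, -0.0295], [-0.0031, -0.0137, -0.0274]]
dark [354, 278, 20, 24, 403] [[-0.0089, 0.0122, -0.0336], [-0.006, 0.0172, -0.0293], [0.0004, 0.021, -0.0275]]
t 15.575 ee [0.6216 0.051  0.2341] yaw -172.94 j [-1.2 27.7 11.9 74.2  0.1 -8.3]
tool delta units [-0.0001  0.0046 -0.0001]
```

The tape shows on both sides of the hook, which is about 2.5 mm short of centre. One nudge, then release.

Request:
arm_command(deltas="-1 0 0.005 0 0;-1 0 0 0 0;-1 0 0 0 0;-1 0 0 0 0")

```text
t: 16.08
ee_pos: [0.6216, 0.0515, 0.2341]
tool_rot: [[-0.993, -0.122, 0.0], [-0.122, 0.993, -0.003], [0.0, -0.003, -1.0]]
wrist_force: [-1.2, -6.0, 4.2]
width: 0.0175
grasp_force: 59.5
```

Request:
arm_command(deltas="-0.3 0 0 0 0;0 0 0 0 0;0 0 0 0 0;0 0 0 0 0;0 0 0 0 0")

```text
t: 16.7
ee_pos: [0.6214, 0.053, 0.2339]
tool_rot: [[-0.992, -0.123, -0.0], [-0.123, 0.992, 0.0], [0.0, 0.0, -1.0]]
wrist_force: [0.1, -0.4, -0.6]
width: 0.0425
grasp_force: 0.0
```

```bash
python3 m.py w9
```

```text
t 16.7 ee [0.6214 0.053  0.2339] F [ 0.1 -0.4 -0.6] w 0.0425 g 0.0
face n 1569 x -0.0221 y range [-0.0316  0.0267] slope 0.004 0.0
boxtop 2967 [[-0.0198, -0.0328, -0.0867], [-0.0078, -0.0013, -0.0836], [0.0125, 0.028, -0.0775]]
dark [286, 279, 12, 23, 239] [[-0.0087, -0.0197, -0.0332], [-0.0053, -0.0174, -0.029], [0.0008, -0.0151, -0.0273]]
dark [350, 279, 20, 23, 440] [[-0.0088, 0.0106, -0.0332], [-0.0054, 0.0148, -0.029], [0.0007, 0.019, -0.0273]]
```

About 2 mm off, well within tolerance. Raising the hand clear.

Request:
arm_command(deltas="0 0 0 -0.02 0;0 0 0 -0.05 0;0 0 0 -0.08 0;0 0 0 -0.05 0;0 0 0 0 0")

```text
t: 17.38
ee_pos: [0.6227, 0.0528, 0.3371]
tool_rot: [[-0.992, -0.123, 0.006], [-0.123, 0.992, -0.0], [-0.006, -0.001, -1.0]]
wrist_force: [-0.2, -0.4, -0.3]
width: 0.0427
grasp_force: 0.0
```

Request:
arm_command(deltas="0 0 0 0 0;0 0 0 0 0;0 0 0 0 0;0 0 0 0 0;0 0 0 0 0")

```text
t: 18.0
ee_pos: [0.6213, 0.0528, 0.3338]
tool_rot: [[-0.992, -0.123, -0.0], [-0.123, 0.992, -0.0], [0.0, -0.0, -1.0]]
wrist_force: [0.2, -0.2, 0.5]
width: 0.0426
grasp_force: 0.0
```

```bash
python3 -c "
from h import *
s=viewer.read_camera('scene')[0];w=viewer.read_camera('wrist')[0];print(get_state()['t'],get_state()['ee_pos'])
cv2.imwrite('pics/fin.png',np.hstack([cv2.resize(w,(400,300)),cv2.resize(s[150:390,150:470],(400,300))]))"
```

```text
18.1 [0.6213991  0.05282565 0.33394287]
```

View pics/fin.png

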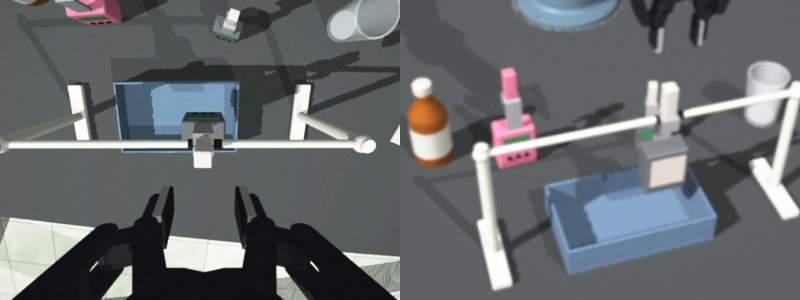

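The meter hangs upright in the middle of the tape, with tape showing on both sides of the hook. The hand is clear and the tub, beaker and bottle are untouched. Handing in.

```bash
python3 -c "
from bench import workorder
print(workorder.close_job())"
```

```text
the job is handed in; nothing more can be done
None
```

I handed in the job at about 18 s: the meter was hung about 115 mm from the tape, slid along the rail and left hanging upright about 2 mm from the tape's middle by my last measurement; no verdict was returned.

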